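Close up the instrument case on the electronics bench

TASK

Close up the open blue instrument case: first push the upright orange flap over until it lies flat on the equipment inside, and only then swing the lid down until it is fully shut on the rim. Do it all by pushing with the fingertips or the outside of the fingers: do not pinch or grip the flap or the lid, and leave the other items on the bench where they are. Finish with the hand clear of everything.

Things in the scene. Friction and masses are not known exactly. Their poses are not given: they have to be found in the camera images.
- case: Dark blue hard instrument case, an open-topped box 260 (its x) x 190 (its y) x 75 mm high, walls 6 mm, fixed to the bench (it does not slide). Origin: centre of its underside, on the bench (z = 0); its z is up. Its yaw varies by up to 0.4 rad. The lid is hinged along its +y rim, the flap inside near its -y wall. It holds a yellow meter and a white sensor, below the folded flap.
- lid (a joint): Angle of the case's blue lid, a flat panel 260 x 192 mm, 10 mm thick, 0.28 kg. 0 = shut, lying on the rim (underside 75.5 mm, top 85.5 mm above the bench); pi/2 = upright; it starts at 1.6 to 1.85 (leaning outward, to the case's +y) and its stop is at 1.9. Its stiff hinge (about 0.45 N m) keeps it wherever it is left: it does not fall shut by itself. Push its outer face over towards the case's -y and then down.
- lid_hinge (a point): On the lid's hinge line, half-way along it: 95 mm from the case's centre on its +y side, 75.5 mm above the bench. Its frame turns with the lid: x along the hinge (the case's x), the lid extends from here 192 mm along -y, +z points out of the outer face, which lies at z = 10 mm; the underside is z = 0.
- lid_edge (a point): Middle of the lid's free edge, on the outer face (192 mm from the hinge). Same axes as lid_hinge.
- flap (a joint): Angle of the orange retaining flap inside the case, a flat panel 230 (along the hinge) x 100 mm, 6 mm thick, 0.09 kg. 0 = folded down flat over the stored equipment (its top then 64 mm above the bench, 11 mm below the rim); pi/2 = upright, its edge 158 mm above the bench; it starts at 1.3 to 1.7, its stop is at 1.8. A stiff hinge (about 0.09 N m) keeps it where it is left. It folds towards the case's +y (towards the lid). While it stands the lid cannot shut.
- flap_hinge (a point): On the flap's hinge line, half-way along it: 60 mm from the case's centre on its -y side, 58 mm above the bench. Its frame turns with the flap: x along the hinge (the case's x), the flap extends from here 100 mm along +y, +z points out of the face that is on top when folded (and faces the case's -y side when upright), which lies at z = 6 mm.
- flap_edge (a point): Middle of the flap's free edge, on that same face (100 mm from the hinge). Same axes as flap_hinge.
- terminal: Bystander: black handheld terminal with a pale blue screen, 150 x 72 x 24 mm, lying on the bench 200 to 250 mm from the case's centre on its -y side. Origin: centre of its underside.
- sensor: Bystander: white round dome sensor, 80 mm across, 41 mm high, on the bench beyond the open lid, 270 to 320 mm from the case's centre on its +y side. Origin: centre of its underside.
- bottle: Bystander: standing whitish plastic bottle with blue cap, 48 mm across, 100 mm high, off the case's +x, -y corner. Origin: centre of its underside.
- adaptor: Bystander: white adaptor box 55 x 85 x 26 mm, on the bench 190 to 220 mm from the case's centre on its +x side. Origin: centre of its underside.

How it is judged:
On the way, in this order (a step that is already met when the one before it is completed fails the run):
1. the flap is folded down flat (value of joint flap below 0.12 rad), for 0.2 s.
2. the lid is shut on the rim (value of joint lid below 0.05 rad), for 0.2 s.
At the end, for the whole second after the job is handed in: The flap lies within 0.12 rad of flat and the lid within 0.05 rad of shut, both at rest; the four bystanders stand upright within 20 mm of where they began (value of joint flap below 0.12 rad and value of joint lid below 0.05 rad and velocity of joint lid between -0.05 and 0.05 rad/s and velocity of joint flap between -0.05 and 0.05 rad/s and distance of each of terminal, sensor, bottle, adaptor from where it was at the start of the episode below 0.02 m and angle between each of terminal, sensor, bottle, adaptor's own z axis and vertical below 0.15 rad); the robot touches nothing.
It fails at once if the lid is swung down (below 0.9 rad) while the flap still stands (above 0.3 rad) (value of joint lid below 0.9 rad and value of joint flap above 0.3 rad).
It fails at once if the lid's edge is pinched between the fingers (x of the grasp point in the frame of lid_hinge between -0.13 and 0.13 m and y of the grasp point in the frame of lid_hinge between -0.207 and -0.02 m and z of the grasp point in the frame of lid_hinge between 0 and 0.01 m and contact force between the fingers and case above 2 N).
It fails at once if the flap's edge is pinched between the fingers (x of the grasp point in the frame of flap_hinge between -0.13 and 0.13 m and y of the grasp point in the frame of flap_hinge between 0.02 and 0.115 m and z of the grasp point in the frame of flap_hinge between 0 and 0.006 m and contact force between the fingers and case above 2 N).
It fails at once if a bystander is shoved, lifted or carried (more than 20 mm) (distance of any of terminal, sensor, bottle, adaptor from where it was at the start of the episode above 0.02 m).
It also fails if it takes over 54 s, if anything falls off the work surface, if the arm or the gripper's body presses on something with over 40 N, if the wrist force passes 120 N, or if a joint passes its speed limit or range.

ROBOT

A 7-joint arm with a two-finger parallel gripper is mounted at the origin on the work surface. World frame = base frame: x ahead of the robot, y to its left, z up, the work surface at z = 0. Lengths are in m, angles in rad, forces in N, time in s.
With the tool pointing down it reaches from about 0.4 to 0.75 m from the base axis. Payload 19.5 kg.
Tool frame: the origin (TCP) lies midway between the tips of the shut fingers; the grasp point (between the pads) lies env.grip_point_offset behind it (env.grip_point_offset is the distance from the TCP to the grasp point, in m); z points along the fingers, y is the line along which they close (so a half turn about z gives the same grasp; the last joint's range is limited). The gripper opens to 85 mm and grips with 20 to 120 N. Pads are 22 mm wide; open, the fingers measure 114 mm over their backs; the gripper's body (76 mm by 85 mm) begins 54 mm behind the grasp point. The pads swing forward as they close: fully open they stand 13 mm farther back than shut.
Start: joints at [1.092, 0.707, -0.028, 1.485, 0.022, 0.951, -0.075], TCP at [0.243, -0.521, 0.231] pointing down, gripper open.
Joint ranges: [-2.71, 2.71], [-0.32, 2.16], [-1.57, 1.52], [0, 2.45], [-1.46, 4.6], [0, 2.02], [-2.83, 2.83]. Speed limits (rad/s): [1.89, 1.89, 2.57, 2.57, 3.01, 3.01, 3.01].

INTERFACE

Orientations are given as a rotation vector (axis times angle).
In Python, from rig import env gives the robot as it stands. Calls block until the motion is done:
- env.goto(position, orientation): joint-space move of the TCP to a pose.
- env.movel(position, ori=None, velocity=0.15, contact_N=None): straight line of the TCP; ori=None keeps the orientation; velocity is the mean speed in m/s. With contact_N (N) it stops when the force on the tool has changed by that much, and returns True; else False.
- env.move_joints(angles): joint-space move.
- env.gripper_open() and env.grasp(grip_force=None): open the fingers fully, or close them until they stop; grip_force is the grip in N (None keeps the last).
- env.dwell(seconds).
- env.inverse_kinematics(position, orientation): joint angles nearest the present ones, or None.
- env.get_obs(): the state.
- env.capture(name): name is "scene" or "top" or "wrist"; returns a dict with "frame" (400x640x3 uint8, red, green, blue), "depth" (400x640 float32, m along the optical axis (not along the pixel's ray), 0 where there is no reading), "fx", "fy", "cx", "cy" (pixels), "distortion" ([k1, k2, p1, p2, k3] as OpenCV has them; the pictures are not rectified), "extrinsics" (4x4, takes a point from camera to world coordinates). Camera axes: x right, y up, looking along -z (the intrinsics and any distortion apply to the point x, -y, -z); pixel columns grow to the right and rows downward; lengths in m; the calibration is good to about 2 mm. A picture is of the moment at which its call begins.
A pose or a line that the arm cannot do raises env.PlanningError and nothing moves.
- env.finish_job(): hands the job in; it is judged then, once.
The state is a dict: "clock": time; "joint_pos": joint angles; "joint_velocities": joint speeds; "tau": joint torques, N m; "tcp_pos": TCP position; "tool_rot": TCP orientation; "ft_force": force on the tool from outside, world axes, zero at the start; "moment": the same for the moment, N m; "gripper_width": opening from 0.0 (shut) to 1.0 (fully open); "grip_force": force on a finger pad.
Only numpy, scipy, OpenCV 4.12 (cv2) and the standard library are available. Lean on these libraries where they do the work, as an engineer would, in place of code of your own. Each camera call takes 0.05 s, during which the arm holds its last target. There are 200 camera calls.

## Working session

There is one attempt and no reset: what is moved stays moved. The work goes in short steps, each a Python script; the robot and the scene stay as the last script left them, time stands still between calls to the robot, and variables do not carry over. Pictures are saved under pics/ and viewed, at most 10 in all, crops included, and the job is handed in when it is done.

```bash
mkdir -p pics; ls; cat > h.py <<'E'
import numpy as np, cv2
from rig import env
def cap(n):
    c=env.capture(n); np.savez(f'pics/{n}.npz',**c); cv2.imwrite(f'pics/{n}.png',c['frame'][:,:,::-1]); return c
def cloud(c):
    K=np.array([[c['fx'],0,c['cx']],[0,c['fy'],c['cy']],[0,0,1.]])
    h,w=c['depth'].shape; u,v=np.meshgrid(np.arange(w),np.arange(h))
    p=cv2.undistortPoints(np.stack([u.ravel(),v.ravel()],1).astype(float)[:,None],K,np.array(c['distortion'],float)).reshape(h,w,2)
    d=c['depth'].astype(float); P=np.stack([p[...,0]*d,-p[...,1]*d,-d],-1)
    E=np.array(c['extrinsics']); W=P@E[:3,:3].T+E[:3,3]; W[d<=0]=np.nan; return W
E
python3 - <<'E'
from h import *
for n in('scene','top'):
    c=cap(n); print(n,np.round(c['extrinsics'],2).tolist())
print(env.get_obs(),env.grip_point_offset)
a=np.hstack([cv2.imread(f'pics/{n}.png') for n in('scene','top')])
E
```

```text
pics
scene [[0.85, -0.42, 0.32, 0.93], [0.53, 0.67, -0.53, -0.47], [0.01, 0.62, 0.79, 0.83], [0.0, 0.0, 0.0, 1.0]]
top [[0.02, 0.99, -0.17, 0.43], [-1.0, 0.02, -0.0, 0.04], [0.0, 0.17, 0.99, 1.07], [0.0, 0.0, 0.0, 1.0]]
{'clock': 0.1, 'joint_pos': array([ 1.09228725,  0.70701561, -0.02761833,  1.48492803,  0.02197659,
        0.95089458, -0.07555406]), 'joint_velocities': array([-0.00194232, -0.00168829, -0.0007581 , -0.00057729, -0.00101523,
       -0.00071715, -0.00036911]), 'tau': array([ 9.74948271e-04, -8.84296274e+01,  1.23630021e+00, -2.36453927e+01,
        1.70192763e-02,  5.07436926e-03, -1.12489247e-04]), 'tcp_pos': array([ 0.24316612, -0.52080509,  0.23089434]), 'tool_rot': array([-3.06608696e+00, -6.80392881e-01,  3.32928417e-04]), 'ft_force': array([ 0.55814048,  0.588148  , -0.68357226]), 'moment': array([-0.00336646, -0.04310487, -0.01471894]), 'grip_force': 0.0, 'gripper_width': 1.00357526695785} 0.0187
```

View pics/scene.png

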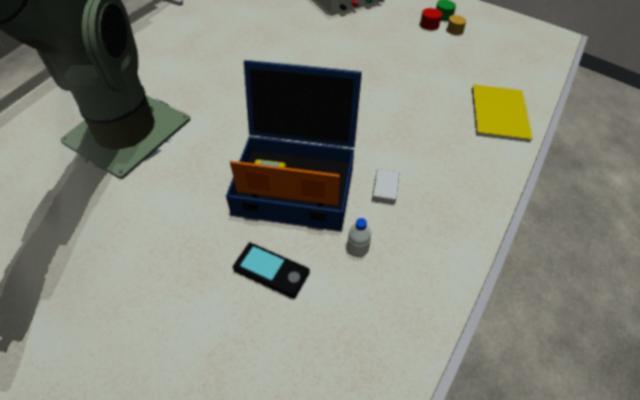

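View pics/top.png

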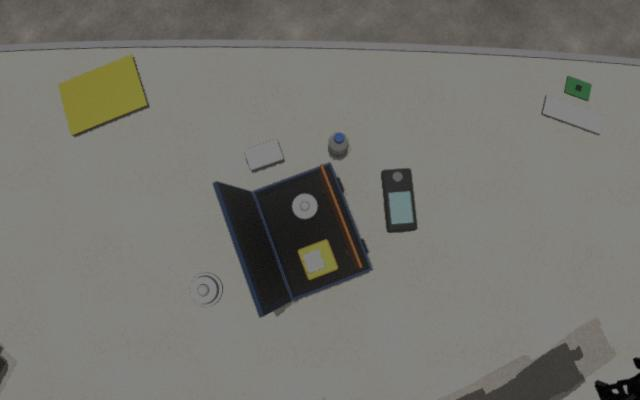

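The scene view shows the case in the middle, with the flap upright (edge from (232,163) to (340,203)) and the lid open behind it. In the top view the rim corners are about (330,165), (370,268), (292,300) and (255,190). The terminal is at (399,200), the bottle at (339,144), the adaptor at (265,155) and the sensor at (206,289).

```bash
python3 - <<'E'
from h import *
c=dict(np.load('pics/top.npz'));W=cloud(c)
def m(u,v,r=2): return np.round(np.nanmedian(W[v-r:v+r+1,u-r:u+r+1].reshape(-1,3),0),3)
for n,(u,v) in dict(corner_pp=(330,167),cpm=(368,267),lidtop1=(218,185),lidtop2=(262,311),lidmid=(243,248),flap1=(324,168),flap2=(359,263),term=(399,200),bottle=(339,138),adap=(265,155),sens=(203,289)).items(): print(n,m(u,v,1))
# orange flap points and blue lid by colour
f=cv2.cvtColor(c['frame'],cv2.COLOR_RGB2HSV)
o=(f[...,0]<16)&(f[...,1]>150)&(f[...,2]>60)
roi=np.zeros_like(o);roi[150:280,300:380]=1
P=W[o&roi];P=P[~np.isnan(P[:,0])];print('orange',len(P),P[:,2].min(),P[:,2].max())
# rim points z~75
z=W[...,2];r=(abs(z-.075)<.006);r[:150]=0;r[320:]=0;r[:,:200]=0;r[:,390:]=0
b=r&(f[...,0]>100)&(f[...,0]<130)&(f[...,1]>120)
Q=W[b][:,:2].astype(np.float32);print('rim',len(Q),cv2.minAreaRect(Q))
s=dict(np.load('pics/scene.npz'));V=cloud(s);g=cv2.cvtColor(s['frame'],cv2.COLOR_RGB2HSV)
o2=(g[...,0]<16)&(g[...,1]>150);roi=np.zeros_like(o2);roi[155:215,225:350]=1
A=V[o2&roi];A=A[~np.isnan(A[:,0])];A=A[A[:,2]>.08]
def plane(A):
    m=np.median(A,0)
    for _ in range(3):
        n=np.linalg.svd(A-m,full_matrices=0)[2][2];e=abs((A-m)@n);A=A[e<max(.004,1.5*np.median(e))];m=A.mean(0)
    return n,m,e.std()
print('flap plane',len(A),plane(A),A.max(0),A.min(0))
L=V[75:135,255:350].reshape(-1,3);L=L[~np.isnan(L[:,0])];print('lid',plane(L),L[:,2].max())
for u,v in((247,64),(358,69),(234,166),(339,201),(231,193),(229,213),(348,205),(250,135),(355,145)):print((u,v),np.round(np.nanmedian(V[v-1:v+2,u-1:u+2].reshape(-1,3),0),3))
E
```

```text
corner_pp [0.667 0.029 0.074]
cpm [ 0.442 -0.062  0.054]
lidtop1 [0.582 0.236 0.264]
lidtop2 [0.358 0.146 0.261]
lidmid [0.469 0.187 0.249]
flap1 [0.666 0.042 0.067]
flap2 [ 0.449 -0.033  0.157]
term [ 0.601 -0.137  0.025]
bottle [0.726 0.01  0.1  ]
adap [0.702 0.185 0.027]
sens [0.382 0.311 0.04 ]
orange 230 0.14957918699891937 0.16397286834007763
rim 18 ((0.48517268896102905, 0.15137243270874023), (0.1176108568906784, 0.0035000857897102833), 22.43138313293457)
flap plane 2589 (array([ 0.37835119, -0.92556147, -0.01365074]), array([0.55033081, 0.0046821 , 0.12261639]), np.float64(0.0007569601134398147)) [0.65288762 0.05087607 0.16026093] [ 0.44142197 -0.04008812  0.08002676]
lid (array([ 0.3707286 , -0.90718937,  0.19891644]), array([0.48061546, 0.17275061, 0.17386496]), np.float64(0.000891659699603801)) 0.256435973515175
(247, 64) [0.36  0.144 0.257]
(358, 69) [0.414 0.577 0.001]
(234, 166) [ 0.45  -0.037  0.146]
(339, 201) [0.64  0.078 0.031]
(231, 193) [ 0.435 -0.05   0.062]
(229, 213) [ 0.43  -0.068  0.   ]
(348, 205) [0.652 0.1   0.   ]
(250, 135) [0.368 0.108 0.076]
(355, 145) [0.571 0.28  0.002]
```

```bash
cat >> h.py <<'E'
from scipy.spatial.transform import Rotation as Rn
ex=np.array([.9259,.3778,0]);ey=np.array([-.3778,.9259,0]);C=.508*ex-.1367*ey
def T(y,z,x=0): return C+x*ex+y*ey+np.array([0,0,z])
def ori(s): return Rn.from_matrix(np.stack([s*ey,s*ex,[0,0,-1]],1)).as_rotvec()
def flapP(t,r=.08): return T(-.06+r*np.cos(t)-.006*np.sin(t)-.011, .058+r*np.sin(t)+.006*np.cos(t))
def lidP(t,r=.16): return T(.095-r*np.cos(t)+.01*np.sin(t)+.011, .0755+r*np.sin(t)+.01*np.cos(t))
E
python3 - <<'E'
from h import *
Wp=dict(terminal=(.601,-.137),bottle=(.726,.01),adaptor=(.702,.185),sensor=(.382,.311))
for k,v in Wp.items():
    d=np.array([*v,0])-C;print(k,np.round([d@ex,d@ey],3))
for s in(1,-1):
    for p in(T(-.13,.3),T(-.13,.14),flapP(.8),flapP(0),T(.2,.36),T(.2,.235),lidP(.8),lidP(0)):
        q=env.inverse_kinematics(p,ori(s));print(s,np.round(p,3),None if q is None else np.round(q,2))
E
```

```text
terminal [-0.003 -0.217]
bottle [ 0.168 -0.128]
adaptor [0.212 0.043]
sensor [-0.037  0.28 ]
1 [ 0.571 -0.055  0.3  ] [ 0.25  0.66 -0.43  1.36  0.28  1.18  0.18]
1 [ 0.571 -0.055  0.14 ] [ 0.2   0.83 -0.31  1.59  0.33  0.77  0.13]
1 [0.529 0.047 0.12 ] [ 0.01  0.81 -0.29  1.77  0.37  0.61 -0.12]
1 [0.519 0.074 0.064] [-0.1   0.9  -0.2   1.83  0.36  0.45 -0.16]
1 [0.446 0.251 0.36 ] [-0.18  0.55 -0.73  1.45  0.37  1.29 -0.56]
1 [0.446 0.251 0.235] [-0.37  0.62 -0.36  1.7   0.27  0.87 -0.46]
1 [0.521 0.067 0.197] [ 0.    0.69 -0.35  1.71  0.31  0.8  -0.11]
1 [0.542 0.015 0.085] [ 0.06  0.88 -0.27  1.75  0.4   0.56 -0.08]
-1 [ 0.571 -0.055  0.3  ] [-0.22  0.69  0.55  1.38 -0.37  1.17 -2.38]
-1 [ 0.571 -0.055  0.14 ] [-0.22  0.89  0.55  1.61 -0.59  0.81 -2.18]
-1 [0.529 0.047 0.12 ] [-0.43  0.88  0.56  1.78 -0.7   0.69 -2.23]
-1 [0.519 0.074 0.064] [-0.45  0.96  0.49  1.84 -0.82  0.56 -2.17]
-1 [0.446 0.251 0.36 ] [ 0.03  0.74 -1.34  1.44  0.71  1.52  2.24]
-1 [0.446 0.251 0.235] [-0.93  0.7   0.68  1.72 -0.54  0.92 -2.78]
-1 [0.521 0.067 0.197] [-0.5   0.76  0.61  1.72 -0.56  0.84 -2.39]
-1 [0.542 0.015 0.085] [-0.35  0.94  0.51  1.76 -0.73  0.64 -2.15]
```

The s=1 orientation is comfortable for the arm, and the bystander positions match the distances given in the task. I'll fold the flap now.

```bash
python3 - <<'E'
from h import *
o=ori(1)
env.grasp(20)
env.goto(T(-.13,.3),o); env.movel(T(-.115,.138))
for t in(1.45,1.1,.8,.5,.25): 
    env.movel(flapP(t),velocity=.12); b=env.get_obs(); print(t,np.round(b['ft_force'],1),round(b['clock'],1))
print(env.movel(flapP(0)-[0,0,.004],velocity=.03,contact_N=10))
b=env.get_obs();print(b['clock'],b['tcp_pos'],b['ft_force'])
env.movel(T(0,.14)); env.movel(T(-.05,.33))
c=cap('top');W=cloud(c);f=cv2.cvtColor(c['frame'],cv2.COLOR_RGB2HSV)
E
```

```text
1.45 [ 0.4  0.1 -0.8] 4.7
1.1 [ 0.4 -0.7 -0.1] 5.1
0.8 [ 0.2 -0.1  0.9] 5.5
0.5 [-0.  -0.5  1.1] 5.8
0.25 [-0.2 -0.2 -1.1] 6.1
True
6.775 [0.51895922 0.07298001 0.06388152] [-2.29996779 -0.84916209 18.45975726]
```

```bash
python3 - <<'E'
from h import *
c=cap('scene');W=cloud(c);f=cv2.cvtColor(c['frame'],cv2.COLOR_RGB2HSV)
o=(f[...,0]<16)&(f[...,1]>150);o[:130]=0;o[230:]=0;o[:,:220]=0;o[:,360:]=0
P=W[o];P=P[~np.isnan(P[:,0])];m=P.mean(0);n=np.linalg.svd(P-m,full_matrices=0)[2][2];print(len(P),m,n,np.percentile(P[:,2],[2,50,98]),env.get_obs()['clock'])
E
```

```text
3813 [0.52720812 0.05707985 0.06132161] [-0.02894909  0.08090758  0.99630112] [0.03123341 0.06408556 0.06735285] 9.0
```

View pics/scene.png

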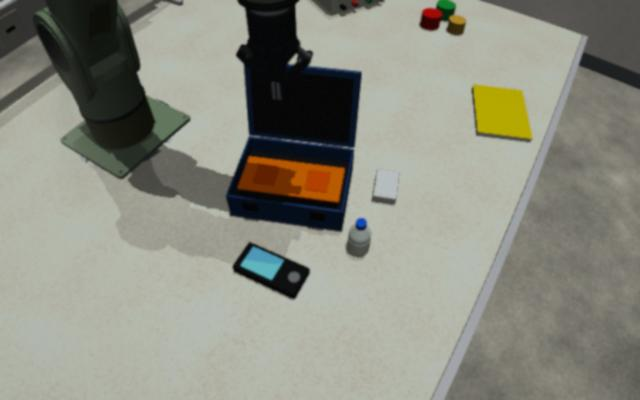

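The flap now lies flat inside the case, spanning (238,157) to (347,202) with a median height of 64 mm. The lid is still open, so next I swing it shut.

```bash
python3 - <<'E'
from h import *
o=ori(1)
env.movel(T(-.05,.38)); env.movel(T(.2,.38),velocity=.25); env.movel(T(.2,.235))
for t in(1.65,1.4,1.15,.9,.65,.4,.2): 
    env.movel(lidP(t),velocity=.12); b=env.get_obs(); print(t,np.round(b['ft_force'],1),round(b['clock'],1))
print(env.movel(lidP(0)-[0,0,.005],velocity=.03,contact_N=12))
b=env.get_obs();print(b['clock'],b['tcp_pos'],b['ft_force'])
env.movel(T(-.055,.2)); env.movel(T(-.2,.38),velocity=.25); env.dwell(.3)
W=cloud(cap('scene'))
L=W[125:225,225:360].reshape(-1,3);L=L[~np.isnan(L[:,0])];d=L-C;x,y=d@ex,d@ey
k=(abs(x)<.11)&(y>-.08)&(y<.08)&(L[:,2]>.04);A=np.c_[y[k],x[k],np.ones(k.sum())];print(k.sum(),np.linalg.lstsq(A,L[k,2],rcond=None)[0],np.percentile(L[k,2],[2,50,98]))
E
```

```text
1.65 [-0.1 -0.4  0.8] 12.5
1.4 [-0.6 -0.4  1. ] 13.0
1.15 [-0.8  0.5 -0.2] 13.5
0.9 [-0.   0.   0.7] 13.9
0.65 [0.2 0.6 1.3] 14.4
0.4 [-0.3  0.2  0.1] 14.9
0.2 [ 0.6  0.7 -0.1] 15.3
True
16.3083 [0.54207605 0.01623978 0.08547351] [-1.84975015  0.08238984 12.14052176]
5173 [ 0.00149816 -0.00122132  0.08609155] [0.08307006 0.08599199 0.08949525]
```

View pics/scene.png

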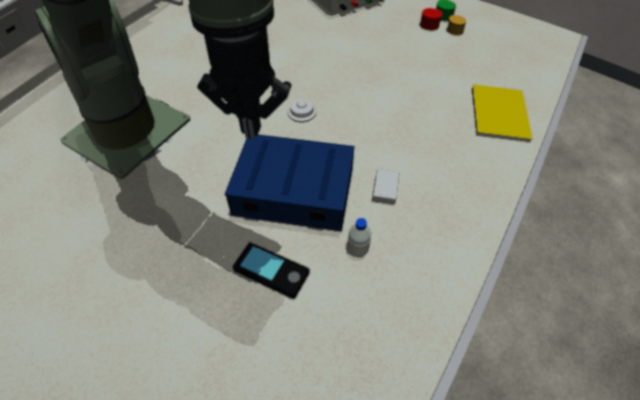

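The picture shows the lid shut flat over (230,140) to (354,225). Its slope measures 0.0015 rad and its top 86 mm. The bystanders haven't moved and the hand is clear.

```bash
python3 -c "
from h import *
print(env.finish_job())"
```

```text
the job is handed in; nothing more can be done
None
```

The job is handed in: the flap was folded flat first (top at 64 mm), then the lid shut on the rim (slope about 0.0015 rad), the bystanders look unmoved in the camera view, and the hand is clear; the judge returned no verdict.

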